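# Comb level-probe rods into a draining tray

### The job

Take the rake from its rubber pad, set its runners on the tray's two guide rails at the bare apron end, and comb once or more along the whole tray to the other end with the runners riding on the rails, pressing only gently (never over 15 N), until all four probe rods lie down in grooves. Only the rake may touch the rods. Then stand the rake back on its pad, in the middle and along it, and let go, without disturbing the other things on the bench.

Things in the scene. Friction and masses are not known exactly. Their poses are not given: they have to be found in the camera images.
- tray: Fixed white draining tray, 210 mm (x) by 340 mm (y, from -160 to +180); origin at its underside, z up. Floor 10 mm above the origin. 12 sharp ridges along x (x -73 to +73 mm), crests 20 mm above the origin, 45 degree sides, at y = -110, -86 ... +154 mm, make 11 grooves along x, 24 mm apart. Two guide rails along y cross their ends. It is combed from the apron end towards +y.
- apron (a point): Middle of the tray's bare floor at the end where combing starts, 10 mm above the tray's origin, at tray x = 0, y = -130 mm. No ridges or rods here: the place to set the rake down, its bar along tray x, runners on both rails.
- railside (a point): Point at tray x = -80, y = 10 mm, 21.5 mm above the tray's origin, at the LOWEST setting of the rails. Aluminium rails, 12 mm wide, at x = -80 and +80 mm, y -150 to +170 mm; both are clamped alike, level, tops 0 to 4 mm above this point, unmeasured (the point does not follow): find by touch. They yield only 1 mm per 18 N; bear on them with 2 to 10 N.
- far (a point): Where combing ends: tray x = 0, y = +130 mm, 10 mm above the tray's origin.
- rake: Hand rake, about 0.35 kg, standing on the pad. Origin mid-sole, z up, x along its 190 mm bar; same turned half round. Flat runners at x = -80 and +80 mm, 18 mm wide, 60 mm long (y), soles at z = 0. Eight 6 mm tines between (x -63 to +63, y = 0), tips level with the soles. On the rails they clear seated rods and push others ahead, squaring them until they drop in. Not measured while held.
- rake_handle (a point): Grip point, 90 mm above the rake's soles in the middle of its wooden handle block, which is 60 mm along rake x, 24 mm along rake y (the width to grip) and reaches from 54 to 114 mm above the soles.
- pad: Fixed black rubber pad, 230 mm (x) by 110 mm (y), 6 mm thick; origin in the middle of its underside. Place of the rake, whose bar lies along the pad's length (x).
- rod0: Loose stainless level-probe rod, round, 10 mm thick, 130 mm long, 78 g; origin in its middle on its axis, x along it. If, half dropped, it wedges between tines and ridge (several N of drag), drawing back a few mm lets it drop. At first it lies askew (24 to 35 degrees off the grooves) across the ridges, axis 25 mm above the tray's origin. Seated in a groove its axis lies along tray x, about 15 mm above the tray's origin.
- rod1: Loose stainless level-probe rod, round, 10 mm thick, 130 mm long, 78 g; origin in its middle on its axis, x along it. If, half dropped, it wedges between tines and ridge (several N of drag), drawing back a few mm lets it drop. At first it lies askew (24 to 35 degrees off the grooves) across the ridges, axis 25 mm above the tray's origin. Seated in a groove its axis lies along tray x, about 15 mm above the tray's origin.
- rod2: Loose stainless level-probe rod, round, 10 mm thick, 130 mm long, 78 g; origin in its middle on its axis, x along it. If, half dropped, it wedges between tines and ridge (several N of drag), drawing back a few mm lets it drop. At first it lies askew (24 to 35 degrees off the grooves) across the ridges, axis 25 mm above the tray's origin. Seated in a groove its axis lies along tray x, about 15 mm above the tray's origin.
- rod3: Loose stainless level-probe rod, round, 10 mm thick, 130 mm long, 78 g; origin in its middle on its axis, x along it. If, half dropped, it wedges between tines and ridge (several N of drag), drawing back a few mm lets it drop. At first it lies askew (24 to 35 degrees off the grooves) across the ridges, axis 25 mm above the tray's origin. Seated in a groove its axis lies along tray x, about 15 mm above the tray's origin.
- spray: Bystander, leave alone: white closed bottle with black cap, 70 mm across, 170 mm tall; origin in its underside.
- jar: Bystander, leave alone: amber jar with lid, 64 mm across, 90 mm tall; origin in its underside.
- wrench: Bystander, leave alone: steel wrench lying flat; origin in its underside.
- valve: Bystander, leave alone: small brass valve with a steel lever, 60 mm long, 46 mm tall; origin in its underside.
- gauge: Bystander, leave alone: round pressure gauge lying face up, 60 mm across, with a brass stub; origin in its underside.
- cup: Bystander, leave alone: clear open cup, 80 mm across, 90 mm tall; origin in its underside.
There are look-alikes about, which are no part of the job. Leave any orange or pink look-alike of the rod2 alone.

How it is judged:
By the outcome, as a careful person would: the job done as asked, in the order asked, and still so for the second after the job is handed in, with the robot touching nothing.
It also fails if it takes over 72 s, if anything falls off the work surface, if the arm or the gripper's body presses on something with over 40 N, if the wrist force passes 120 N, or if a joint passes its speed limit or range.

### The arm

A 6-joint arm with a two-finger parallel gripper is mounted at the origin on the work surface. World frame = base frame: x ahead of the robot, y to its left, z up, the work surface at z = 0. Lengths are in m, angles in rad, forces in N, time in s.
With the tool pointing down it reaches from about 0.375 to 0.9 m from the base axis. Payload 3.1 kg.
Tool frame: the origin (TCP) lies midway between the tips of the shut fingers; the grasp point (between the pads) lies pinch_z behind it (pinch_z is the distance from the TCP to the grasp point, in m); y points along the fingers, z is the direction in which the jaws open and shut, and the axes are right-handed (so a half turn about y gives the same grasp; the last joint's range is limited). The gripper opens to 87 mm and grips with 3 to 60 N. Pads are 19 mm wide; open, the fingers measure 117 mm over their backs; the gripper's body (75 mm by 190 mm) begins 51 mm behind the grasp point.
Start: joints at [-1.431, 0.527, 1.433, -0, 1.181, -0.178], TCP at [0.195, -0.594, 0.223] pointing down, gripper open.
Joint ranges: [-3.08, 3.08], [-0.75, 2.2], [0.22, 2.44], [-1.43, 4.57], [0, 2.65], [-2.85, 2.85]. Speed limits (rad/s): [2.79, 2.79, 3.14, 3.14, 3.14, 3.14].

### API

Orientations are given as a unit quaternion [x, y, z, w].
In Python, from rig import get_obs, camera, hand_in, pinch_z gives the robot as it stands. The module is installed in compiled form; this text tells all that it offers.
- The arm moves only by the tool arm_command, never from a script. Its argument "plan" is a list of rows, each a list of 2 entries, a list of its own where there are three numbers: the shift along the world's x, y, z in units of 25 mm (1.0 is 25 mm), then the turn about the world's z in units of 5 degrees (1.0 is 5 degrees). A call has 1 to 5 rows; each row is the pose to reach, as a shift and turn from the pose commanded when the call began; what a row does not reach only later rows make up. A row lasts 1/10 s, in which the tool goes at most 50 mm and 8.59 degrees, less where a joint would pass 70% of its speed; a pose out of reach is approached as far as the arm can. A call with a gripper value outside its range is refused whole. "fingers" is the opening, from -1 (shut) to 1 (fully open), set as the call begins (left out, the last holds). The fingers move at their own pace and stop on an object; "force" is the grip in N (left out, the last holds). Time passes only in rows, so rows that repeat a pose let the fingers close. It gives the time, the measured TCP pose, the force and the opening at its end, in the units of the state.
- get_obs(): the state, without advancing time (a new reading comes with each control period).
- camera(name): name is "side" or "top" or "wrist"; returns a dict with "pixels" (384x512x3 uint8, red, green, blue), "camera_matrix" (3x3 intrinsics, pixels), "R" (3x3) and "t" (3): a world point X has camera coordinates R X + t. Camera axes: x right, y down, z forward; pixel columns grow to the right and rows downward; lengths in m; the calibration is good to about 2 mm. A picture is of the moment at which its call begins. There is no depth.
- hand_in(): hands the job in, once; it reports no verdict.
The state is a dict: "time": time; "q": joint angles; "joint_velocities": joint speeds; "joint_torque": joint torques, N m; "position": TCP position; "tool_rot": TCP orientation; "ft_force": force on the tool from outside, world axes, zero at the start; "moment": the same for the moment, N m; "grip_width": finger opening in m.
Only numpy, scipy, OpenCV 4.12 (cv2) and the standard library are available. Lean on these libraries where they do the work, as an engineer would, in place of code of your own. Each camera call takes 0.05 s, during which the arm holds its last target.

## Working session

There is one attempt and no reset: what is moved stays moved. The work goes in short steps, Python scripts to look and compute and a tool call to move; the robot and the scene stay as the last step left them, time stands still between calls to the robot, and variables do not carry over. Pictures are saved under pics/ and viewed, and the job is handed in when it is done.

Besides the shell and the picture viewer there is one more tool, called after "Request:" as name(argument=value, ...), one argument or row to a line, values as JSON. arm_command: Moves the arm, as the interface text tells. Its arguments: {"type":"object","properties":{"plan":{"type":"array"},"fingers":{"type":"number"},"force":{"type":"number"}},"required":["plan"]}

```bash
mkdir -p pics; cat > h.py <<'E'
import numpy as np,cv2
from rig import get_obs,camera,hand_in,pinch_z
def snap(n,f):
    c=camera(n); cv2.imwrite(f'pics/{f}.png',cv2.cvtColor(c['pixels'],cv2.COLOR_RGB2BGR)); np.savez(f'pics/{f}.npz',**c); return c
def ld(f): return dict(np.load(f'pics/{f}.npz'))
def ray(c,uv,z):
    K,R,t=c['camera_matrix'],c['R'],c['t']
    d=R.T@np.linalg.solve(K,[uv[0],uv[1],1.]); o=-R.T@t
    return o+d*(z-o[2])/d[2]
def proj(c,X):
    p=c['camera_matrix']@(c['R']@np.array(X)+c['t']); return p[:2]/p[2]
E
python3 - <<'E'
from h import *
for n in['side','top','wrist']:
    c=snap(n,n+'0'); print(n,c['camera_matrix'].tolist(),(-c['R'].T@c['t']).round(3))
print(get_obs(),pinch_z)
E
```

```text
side [[433.33523195861414, 0.0, 253.19091755867615], [0.0, 433.33523195861414, 194.21880898678475], [0.0, 0.0, 1.0]] [0.465 0.692 0.962]
top [[379.4645056375534, 0.0, 257.7418968367517], [0.0, 379.4645056375534, 194.20164201367393], [0.0, 0.0, 1.0]] [ 0.365 -0.041  1.   ]
wrist [[264.5419290437505, 0.0, 253.65142648092248], [0.0, 264.5419290437505, 196.03000939493015], [0.0, 0.0, 1.0]] [ 0.271 -0.568  0.384]
{'time': 0.15, 'q': array([-1.43150349e+00,  5.28286817e-01,  1.43360733e+00, -1.18987183e-05,
        1.18137473e+00, -1.78463129e-01]), 'joint_velocities': array([-0.00042879, -0.00332652, -0.00401734,  0.00058866,  0.00094712,
       -0.00055134]), 'joint_torque': array([ 9.34760537e-04, -4.40431166e+01, -1.76842332e+01,  6.33586245e-02,
        5.52628934e-02, -9.46773412e-05]), 'position': array([ 0.19524047, -0.59313697,  0.22177562]), 'tool_rot': array([-0.11186549,  0.69879317, -0.69760797,  0.11188092]), 'ft_force': array([-0.88487248, -0.5062579 , -0.16145227]), 'moment': array([-0.02425486, -0.03811817,  0.03187525]), 'grip_width': 0.08711676215976742} 0.0187
```

View pics/top0.png

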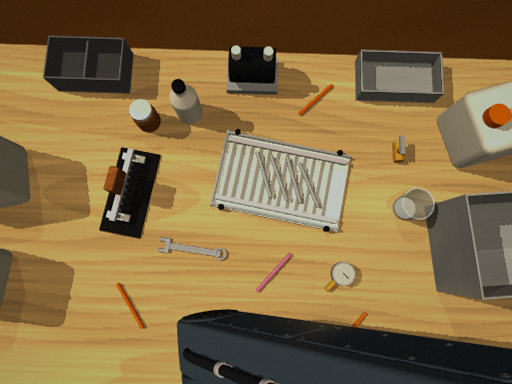

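View pics/side0.png

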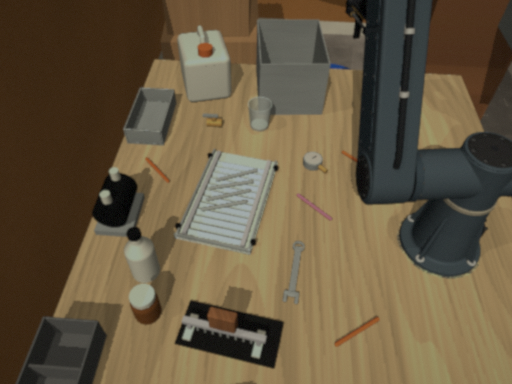

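View pics/wrist0.png

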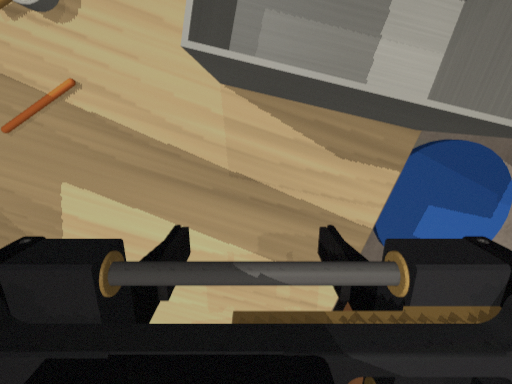

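```bash
python3 - <<'E'
from h import *
a=cv2.imread('pics/top0.png')
cv2.imwrite('pics/t_tray.png',cv2.resize(a[120:240,200:360],None,fx=5,fy=5,interpolation=cv2.INTER_CUBIC))
cv2.imwrite('pics/t_rake.png',cv2.resize(a[140:250,90:190],None,fx=5,fy=5,interpolation=cv2.INTER_CUBIC))
b=cv2.imread('pics/side0.png')
cv2.imwrite('pics/s_rake.png',cv2.resize(b[295:370,170:290],None,fx=6,fy=6,interpolation=cv2.INTER_CUBIC))
cv2.imwrite('pics/s_tray.png',cv2.resize(b[145:255,170:285],None,fx=5,fy=5,interpolation=cv2.INTER_CUBIC))
E
```

```text
(no output)
```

View pics/t_tray.png

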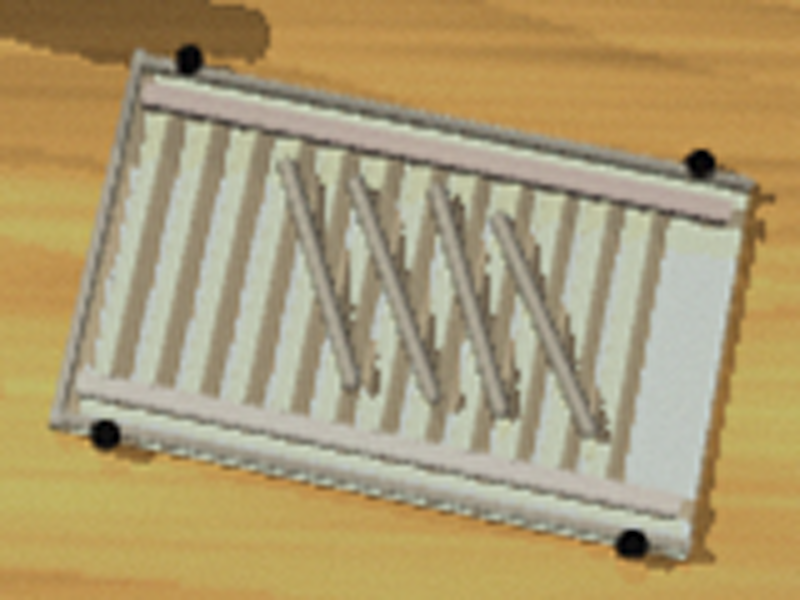

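View pics/t_rake.png

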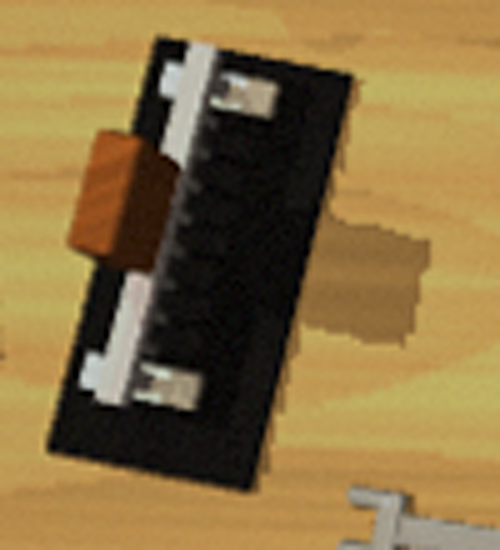

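View pics/s_rake.png

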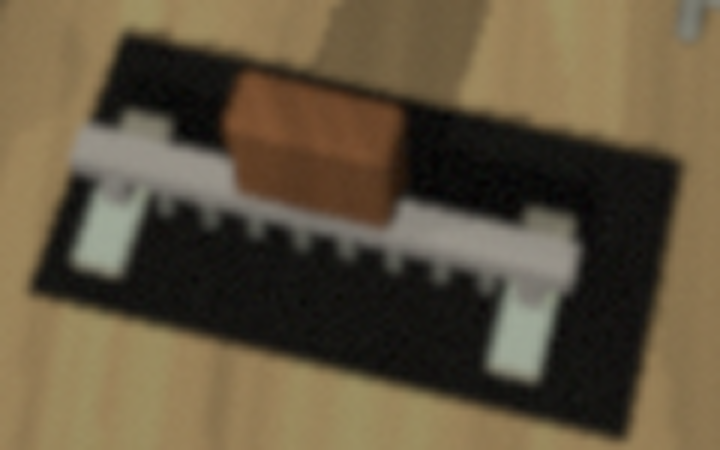

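View pics/s_tray.png

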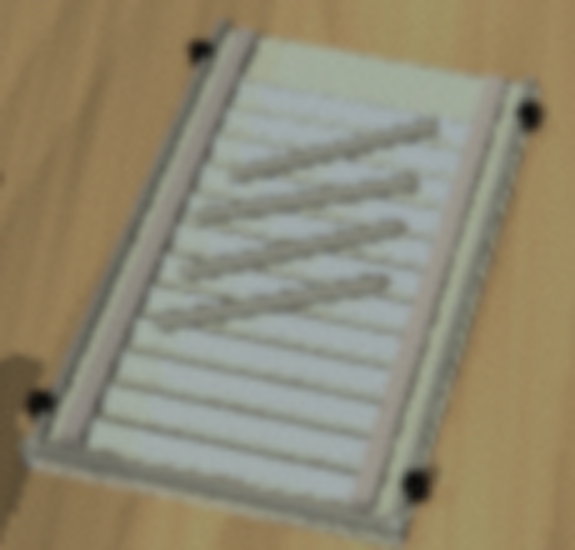

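```bash
python3 - <<'E'
from h import *
T=ld('top0');S=ld('side0')
def pt(p):return (p[0]+.5)/5-.5+200,(p[1]+.5)/5-.5+120
def pr(p):return (p[0]+.5)/5-.5+90,(p[1]+.5)/5-.5+140
def sr(p):return (p[0]+.5)/6-.5+170,(p[1]+.5)/6-.5+295
def st(p):return (p[0]+.5)/5-.5+170,(p[1]+.5)/5-.5+145
def show(n,c,f,P,z):
    Q=np.array([ray(c,f(p),z)[:2] for p in P]); m=Q.mean(0)
    print(n,Q.round(4).tolist(),'c',m.round(4)); 
    for i in range(len(Q)):
        d=Q[(i+1)%len(Q)]-Q[i]; print('   L %.4f ang %.2f'%(np.hypot(*d),np.degrees(np.arctan2(d[1],d[0]))))
# order: apron-lowx rail end, far-lowx, far-highx, apron-highx
show('rails top',T,pt,[(690,505),(80,381),(143,92),(735,208)],.0235)
show('rails side',S,st,[(492,83),(365,500),(68,438),(242,35)],.0235)
show('pad top',T,pr,[(48,452),(157,38),(352,75),(252,490)],.006)
show('pad side',S,sr,[(680,162),(125,35),(35,292),(625,437)],.006)
show('handle top',T,pr,[(68,245),(103,130),(143,137),(110,257)],.12)
show('handle side',S,sr,[(402,106),(245,72),(233,125),(388,160)],.12)
# runners soles: outer ends corners
show('runners top (+y far left?)',T,pr,[(195,410),(135,403),(220,75),(278,82)],.011)
E
```

```text
rails top [[0.4682, -0.2536], [0.5234, 0.0643], [0.681, 0.0381], [0.6271, -0.2785]] c [ 0.5749 -0.1074]
   L 0.3226 ang 80.14
   L 0.1597 ang -9.44
   L 0.3211 ang -99.67
   L 0.1608 ang 171.09
rails side [[0.4726, -0.2441], [0.5235, 0.0651], [0.6833, 0.0385], [0.6294, -0.2729]] c [ 0.5772 -0.1034]
   L 0.3133 ang 80.64
   L 0.1620 ang -9.44
   L 0.3161 ang -99.83
   L 0.1595 ang 169.58
pad top [[0.4268, 0.3645], [0.6515, 0.3279], [0.6342, 0.2213], [0.4103, 0.2571]] c [0.5307 0.2927]
   L 0.2276 ang -9.26
   L 0.1080 ang -99.21
   L 0.2267 ang 170.92
   L 0.1087 ang 81.26
pad side [[0.4129, 0.2589], [0.6353, 0.2226], [0.6516, 0.3283], [0.43, 0.3648]] c [0.5325 0.2937]
   L 0.2254 ang -9.28
   L 0.1070 ang 81.24
   L 0.2246 ang 170.65
   L 0.1073 ang -99.17
handle top [[0.5168, 0.3182], [0.5727, 0.3071], [0.5699, 0.2879], [0.5117, 0.2981]] c [0.5428 0.3028]
   L 0.0570 ang -11.30
   L 0.0194 ang -98.32
   L 0.0590 ang 170.05
   L 0.0208 ang 75.80
handle side [[0.5154, 0.2976], [0.5711, 0.2892], [0.5726, 0.3089], [0.5183, 0.3174]] c [0.5443 0.3033]
   L 0.0563 ang -8.55
   L 0.0198 ang 85.74
   L 0.0549 ang 171.09
   L 0.0201 ang -98.25
runners top (+y far left?) [[0.4505, 0.2885], [0.4532, 0.3199], [0.6306, 0.2906], [0.6277, 0.2592]] c [0.5405 0.2895]
   L 0.0316 ang 85.07
   L 0.1798 ang -9.40
   L 0.0314 ang -95.26
   L 0.1796 ang 170.63
```

```bash
python3 - <<'E'
from h import *
from scipy.spatial.transform import Rotation as R
T=ld('top0');S=ld('side0')
a=cv2.imread('pics/top0.png');b=cv2.imread('pics/side0.png')
cv2.imwrite('pics/spray.png',np.hstack([cv2.resize(a[70:140,125:210],(510,420)),cv2.resize(b[220:330,110:170],(230,420))]))
M=R.from_quat(get_obs()['tool_rot']).as_matrix();print(M.round(3))
print('jaw ang',np.degrees(np.arctan2(M[1,2],M[0,2])))
E
```

```text
[[-0.95  -0.     0.312]
 [-0.312  0.002 -0.95 ]
 [-0.    -1.    -0.002]]
jaw ang -71.79365134662478
```

View pics/spray.png

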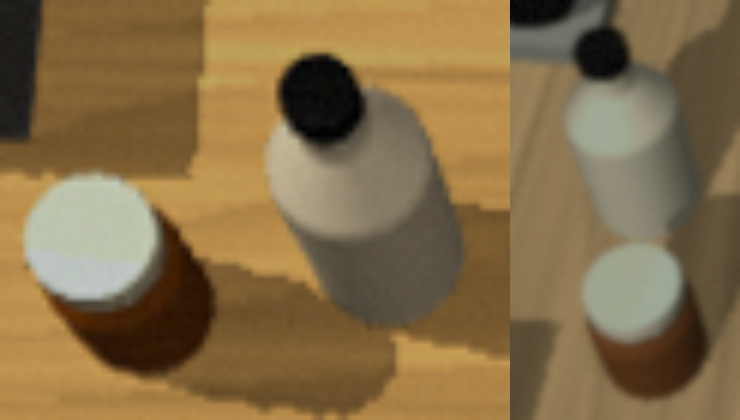

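```bash
python3 - <<'E'
from h import *
T=ld('top0');S=ld('side0')
print('spray',ray(T,(178.3,85.5),.17),ray(S,(110+92/230*60,220+52/420*110),.17))
print('jar',ray(T,(140,110),.09),ray(S,(110+122/230*60,220+292/420*110),.09))
th=np.radians(-9.65);c=np.array([.576,-.106]);ex=np.array([np.cos(th),np.sin(th)]);ey=np.array([-ex[1],ex[0]])
for y in(-130,-120,130,140): print(y,c+ey*(y-10)/1000)
for n,z in(('orange',0),): pass
E
```

```text
spray [0.75681429 0.14750841 0.17      ] [0.75715555 0.15301476 0.17      ]
jar [0.72565061 0.25769258 0.09      ] [0.72797683 0.26270992 0.09      ]
-130 [ 0.55253192 -0.24401902]
-120 [ 0.55420821 -0.23416052]
130 [0.5961155  0.01230202]
140 [0.59779179 0.02216052]
```

Request:
arm_command(
  plan=[
    [[1.2,1.4,0],-1.1],
    [[2.4,2.8,0],-2.2],
    [[3.6,4.2,0],-3.3],
    [[4.8,5.6,0],-4.4],
    [[6,7,0],-5.5],
  ],
  fingers=1,
)

```text
time: 0.65
position: [0.3461, -0.417, 0.2223]
tool_rot: [0.059, 0.705, -0.704, -0.059]
ft_force: [0.8, -0.3, -0.2]
grip_width: 0.087
```

Request:
arm_command(
  plan=[
    [[1.2,1.4,0],0],
    [[2.4,2.8,0],0],
    [[3.6,4.2,0],0],
    [[4.8,5.6,0],0],
    [[6,7,0],0],
  ],
)

```text
time: 1.15
position: [0.4962, -0.242, 0.2224]
tool_rot: [0.057, 0.705, -0.705, -0.057]
ft_force: [1.5, -0.2, -0.2]
grip_width: 0.087
```

Request:
arm_command(
  plan=[
    [[0.2,1.8,0],0],
    [[0.4,3.6,0],0],
    [[0.6,5.4,0],0],
    [[0.8,7.2,0],0],
    [[1,9,0],0],
  ],
)

```text
time: 1.65
position: [0.5201, -0.0168, 0.2224]
tool_rot: [0.057, 0.705, -0.705, -0.057]
ft_force: [0.7, -0.3, -0.4]
grip_width: 0.0874
```

Request:
arm_command(
  plan=[
    [[0.2,1.8,0],0],
    [[0.4,3.6,0],0],
    [[0.6,5.4,0],0],
    [[0.8,7.2,0],0],
    [[1,9,0],0],
  ],
)

```text
time: 2.15
position: [0.545, 0.2082, 0.2223]
tool_rot: [-0.057, -0.705, 0.705, 0.057]
ft_force: [0.9, -0.0, 0.5]
grip_width: 0.0871
```

```bash
python3 - <<'E'
from h import *
from scipy.spatial.transform import Rotation as R
c=snap('wrist','w1'); print(-c['R'].T@c['t'])
o=get_obs();M=R.from_quat(o['tool_rot']).as_matrix();print(o['position'],np.degrees(np.arctan2(M[1,2],M[0,2])))
E
```

```text
[0.62385446 0.19606282 0.38459622]
[0.54568645 0.21515939 0.22260771] -99.0626694333924
```

View pics/w1.png

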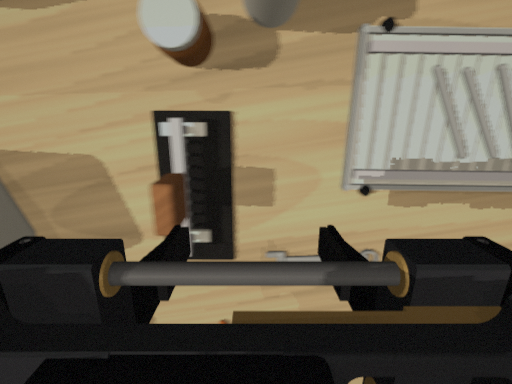

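Request:
arm_command(
  plan=[
    [[0,1.5,0],0],
    [[-0.05,2.9,0],0],
    [[-0.05,3.8,0],-0.05],
    [[-0.05,3.8,0],-0.05],
    [[-0.05,3.8,0],-0.05],
  ],
)

```text
time: 2.7
position: [0.5436, 0.3011, 0.2221]
tool_rot: [-0.058, -0.704, 0.705, 0.059]
ft_force: [-0.3, 0.3, -0.1]
grip_width: 0.087
```

```bash
python3 - <<'E'
from h import *
from scipy.spatial.transform import Rotation as R
c=snap('wrist','w2');c=snap('side','s2');c=snap('top','t2')
o=get_obs();M=R.from_quat(o['tool_rot']).as_matrix();print(o['position'],np.degrees(np.arctan2(M[1,2],M[0,2])))
a=cv2.imread('pics/w2.png');b=cv2.imread('pics/s2.png')
cv2.imwrite('pics/ws2.png',np.hstack([a[:,:400],cv2.resize(b[200:384,120:320],(400,384))]))
E
```

```text
[0.54408048 0.29998958 0.22240799] -99.61848902843731
```

View pics/ws2.png

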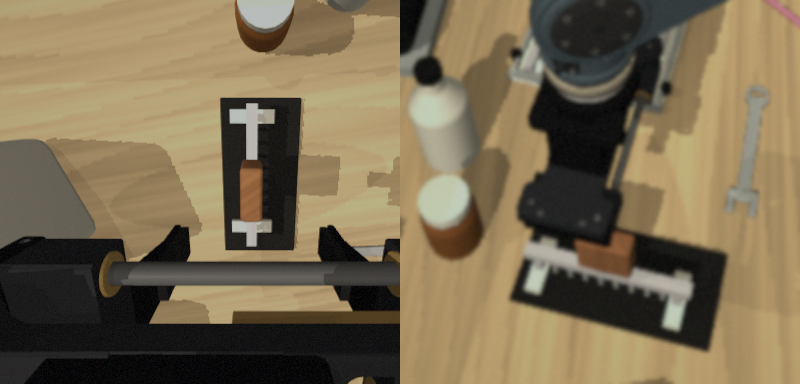

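Request:
arm_command(
  plan=[
    [[0,0.1,-1.5],0],
    [[0,0.1,-3],0],
    [[0,0.1,-4.5],0],
    [[0,0.1,-5.8],0],
    [[0,0.1,-5.8],0],
  ],
)

```text
time: 3.35
position: [0.5407, 0.3012, 0.0731]
tool_rot: [-0.056, -0.703, 0.706, 0.063]
ft_force: [-0.7, -0.2, 0.5]
grip_width: 0.0871
```

Request:
arm_command(
  plan=[
    [[0,0,0],0],
    [[0,0,0],0],
    [[0,0,0],0],
    [[0,0,0],0],
    [[0,0,0],0],
  ],
  fingers=-1,
  force=40,
)

```text
time: 3.85
position: [0.5446, 0.3041, 0.0787]
tool_rot: [0.059, 0.705, -0.704, -0.058]
ft_force: [-0.7, 0.2, 0.1]
grip_width: 0.0552
```

Request:
arm_command(
  plan=[
    [[0,0,0],0],
    [[0,0,0],0],
    [[0,0,0],0],
  ],
)

```text
time: 4.15
position: [0.544, 0.3039, 0.0776]
tool_rot: [-0.059, -0.705, 0.705, 0.059]
ft_force: [-0.1, 0.6, -0.6]
grip_width: 0.031
```

Request:
arm_command(
  plan=[
    [[0,0,0],0],
    [[0,0,0],0],
    [[0,0,0],0],
    [[0,0,0],0],
  ],
)

```text
time: 4.55
position: [0.544, 0.3039, 0.0774]
tool_rot: [-0.059, -0.705, 0.705, 0.059]
ft_force: [0.1, 0.9, 0.1]
grip_width: 0.0237
```

```bash
python3 - <<'E'
from h import *
from scipy.spatial.transform import Rotation as R
c=snap('side','s3')
o=get_obs();M=R.from_quat(o['tool_rot']).as_matrix();print(o['position'],np.degrees(np.arctan2(M[1,2],M[0,2])),o['ft_force'],o['grip_width'])
b=cv2.imread('pics/s3.png')
cv2.imwrite('pics/s3c.png',cv2.resize(b[270:384,150:300],(750,570)))
E
```

```text
[0.54404568 0.30386105 0.07744756] -99.53718120990555 [-0.0116312  -0.33927211  0.51090037] 0.023701099269318186
```

View pics/s3c.png

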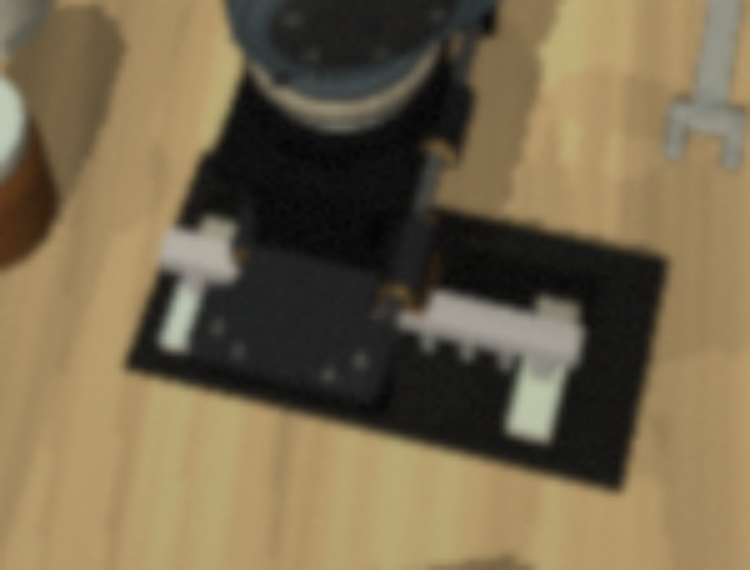

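Request:
arm_command(
  plan=[
    [[0,0,0.5],0],
    [[0,0,1.5],0],
    [[0,0,2.5],0],
    [[0,0,3.5],0],
    [[0,-0.5,4],0],
  ],
)

```text
time: 5.1
position: [0.545, 0.2925, 0.1802]
tool_rot: [0.06, 0.705, -0.704, -0.057]
ft_force: [0.3, 0.4, -3.2]
grip_width: 0.0241
```

Request:
arm_command(
  plan=[
    [[0,-1.2,0],0],
    [[0,-2.8,0],0],
    [[0,-4.5,0],0],
    [[0,-6.2,0],0],
    [[0,-7.8,0],0],
  ],
)

```text
time: 5.6
position: [0.5428, 0.0938, 0.1773]
tool_rot: [-0.058, -0.704, 0.705, 0.059]
ft_force: [1.2, 0.2, -3.1]
grip_width: 0.0239
```

Request:
arm_command(
  plan=[
    [[0,-1.6,0],0],
    [[0,-3.2,0],0],
    [[0,-4.8,0],0],
    [[0,-6.4,0],0],
    [[0,-8,0],0],
  ],
)

```text
time: 6.1
position: [0.5425, -0.1058, 0.1773]
tool_rot: [0.058, 0.705, -0.705, -0.06]
ft_force: [0.8, -0.8, -4.1]
grip_width: 0.0236
```

Request:
arm_command(
  plan=[
    [[0.1,-1.6,0],0],
    [[0.2,-3.2,0],0],
    [[0.3,-4.6,0],0],
    [[0.36,-5.4,0],0],
    [[0.36,-5.5,0],0],
  ],
)

```text
time: 6.6
position: [0.5526, -0.2441, 0.1773]
tool_rot: [-0.06, -0.704, 0.705, 0.06]
ft_force: [0.1, -0.3, -4.3]
grip_width: 0.0237
```

Request:
arm_command(
  plan=[
    [[0,0,-0.5],0],
    [[0,0,-1],0],
    [[0,0,-1.5],0],
    [[0,0,-1.5],0],
  ],
)

```text
time: 7.0
position: [0.5512, -0.2385, 0.1371]
tool_rot: [0.056, 0.706, -0.703, -0.06]
ft_force: [-0.3, 0.3, -4.0]
grip_width: 0.024
```

```bash
python3 - <<'E'
from h import *
from scipy.spatial.transform import Rotation as R
c=snap('side','s4');c=snap('top','t4')
o=get_obs();M=R.from_quat(o['tool_rot']).as_matrix();print(o['position'],np.degrees(np.arctan2(M[1,2],M[0,2])),o['ft_force'],o['moment'],o['grip_width'])
b=cv2.imread('pics/s4.png');a=cv2.imread('pics/t4.png')
cv2.imwrite('pics/s4c.png',np.hstack([cv2.resize(b[120:270,165:300],(450,500)),cv2.resize(a[110:250,250:380],(348,500))]))
E
```

```text
[ 0.55280718 -0.23996543  0.13916723] -99.4673204623268 [ 0.69188856 -0.84413762 -4.2997293 ] [-0.04411822 -0.02973887 -0.02746354] 0.023822446890438914
```

View pics/s4c.png

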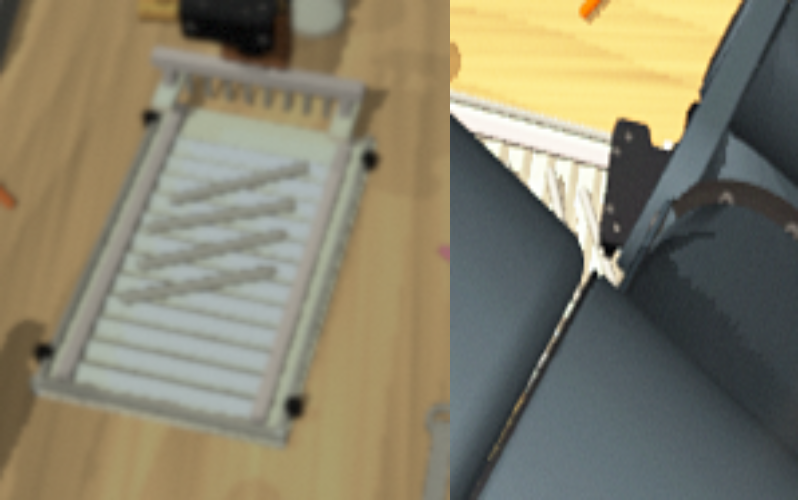

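Request:
arm_command(
  plan=[
    [[0,0,-0.5],0],
    [[0,0,-1],0],
    [[0,0,-1.5],0],
    [[0,0,-1.5],0],
    [[0,0,-1.5],0],
  ],
)

```text
time: 7.6
position: [0.5527, -0.241, 0.1018]
tool_rot: [0.058, 0.705, -0.704, -0.059]
ft_force: [0.1, -0.0, -3.2]
grip_width: 0.0237
```

Request:
arm_command(
  plan=[
    [[0,0,-0.04],0],
    [[0,0,-0.08],0],
    [[0,0,-0.12],0],
    [[0,0,-0.12],0],
  ],
)

```text
time: 8.0
position: [0.5531, -0.2412, 0.0997]
tool_rot: [-0.059, -0.705, 0.705, 0.059]
ft_force: [-0.1, -0.6, -3.7]
grip_width: 0.0234
```

Request:
arm_command(
  plan=[
    [[0,0,-0.02],0],
    [[0,0,-0.04],0],
    [[0,0,-0.04],0],
  ],
)

```text
time: 8.3
position: [0.553, -0.2412, 0.0985]
tool_rot: [0.059, 0.705, -0.705, -0.059]
ft_force: [-0.0, -0.2, -3.9]
grip_width: 0.0236
```

Request:
arm_command(
  plan=[
    [[0,0,-0.02],0],
    [[0,0,-0.04],0],
    [[0,0,-0.04],0],
  ],
)

```text
time: 8.6
position: [0.553, -0.2411, 0.0974]
tool_rot: [0.059, 0.705, -0.705, -0.059]
ft_force: [-0.1, -0.5, -4.2]
grip_width: 0.0238
```

Request:
arm_command(
  plan=[
    [[0,0,-0.02],0],
    [[0,0,-0.04],0],
    [[0,0,-0.04],0],
  ],
)

```text
time: 8.9
position: [0.553, -0.2412, 0.0965]
tool_rot: [0.059, 0.705, -0.705, -0.059]
ft_force: [0.5, -1.0, -4.8]
grip_width: 0.0238
```

Request:
arm_command(
  plan=[
    [[0,0,-0.02],0],
    [[0,0,-0.04],0],
    [[0,0,-0.04],0],
  ],
)

```text
time: 9.2
position: [0.553, -0.2411, 0.0955]
tool_rot: [0.059, 0.705, -0.705, -0.059]
ft_force: [0.2, 0.8, -4.5]
grip_width: 0.0235
```

Request:
arm_command(
  plan=[
    [[0,0,-0.02],0],
    [[0,0,-0.03],0],
    [[0,0,-0.03],0],
  ],
)

```text
time: 9.5
position: [0.5531, -0.2412, 0.0949]
tool_rot: [-0.059, -0.705, 0.705, 0.059]
ft_force: [0.5, 0.0, -3.2]
grip_width: 0.0241
```

Request:
arm_command(
  plan=[
    [[0,0,-0.02],0],
    [[0,0,-0.02],0],
  ],
)

```text
time: 9.7
position: [0.5531, -0.2412, 0.0948]
tool_rot: [-0.059, -0.705, 0.705, 0.059]
ft_force: [-0.1, 0.5, -0.3]
grip_width: 0.0238
```

Request:
arm_command(
  plan=[
    [[0,0,-0.02],0],
    [[0,0,-0.02],0],
  ],
)

```text
time: 9.9
position: [0.5531, -0.2412, 0.0945]
tool_rot: [-0.059, -0.705, 0.705, 0.059]
ft_force: [-1.5, 1.3, 4.4]
grip_width: 0.0239
```

Request:
arm_command(
  plan=[
    [[0.03,0.16,0.01],0],
    [[0.06,0.32,0.01],0],
    [[0.08,0.48,0.01],0],
    [[0.11,0.64,0.01],0],
    [[0.14,0.8,0.01],0],
  ],
)

```text
time: 10.4
position: [0.5572, -0.2216, 0.0945]
tool_rot: [-0.059, -0.704, 0.705, 0.058]
ft_force: [-1.5, -3.7, 5.1]
grip_width: 0.024
```

Request:
arm_command(
  plan=[
    [[0.03,0.16,0.02],0],
    [[0.06,0.32,0.02],0],
    [[0.08,0.48,0.02],0],
    [[0.11,0.64,0.02],0],
    [[0.14,0.8,0.02],0],
  ],
)

```text
time: 10.9
position: [0.5601, -0.2009, 0.0946]
tool_rot: [-0.059, -0.705, 0.705, 0.059]
ft_force: [-0.7, -4.5, 3.7]
grip_width: 0.0239
```

Request:
arm_command(
  plan=[
    [[0.03,0.16,0.02],0],
    [[0.06,0.32,0.02],0],
    [[0.08,0.48,0.02],0],
    [[0.11,0.64,0.02],0],
    [[0.14,0.8,0.02],0],
  ],
)

```text
time: 11.4
position: [0.5633, -0.1805, 0.0948]
tool_rot: [0.059, 0.705, -0.704, -0.059]
ft_force: [0.2, -2.7, -0.1]
grip_width: 0.024
```

Request:
arm_command(
  plan=[
    [[0.03,0.16,-0.01],0],
    [[0.06,0.32,-0.01],0],
    [[0.08,0.48,-0.01],0],
    [[0.11,0.64,-0.01],0],
    [[0.14,0.8,-0.01],0],
  ],
)

```text
time: 11.9
position: [0.567, -0.1608, 0.0947]
tool_rot: [0.059, 0.705, -0.705, -0.059]
ft_force: [-0.1, -2.2, 0.4]
grip_width: 0.0241
```

```bash
cat > look.py <<'E'
from h import *
import sys
f=sys.argv[1]
snap('side',f)
o=get_obs();print(o['time'],o['position'],o['ft_force'],o['moment'])
b=cv2.imread(f'pics/{f}.png')
cv2.imwrite(f'pics/{f}c.png',cv2.resize(b[130:270,165:295],(650,600),interpolation=cv2.INTER_CUBIC))
E
python3 look.py s5
```

```text
11.95 [ 0.567101   -0.16008135  0.09473983] [ 0.61019436 -1.30651017  0.11695766] [-0.41513888  0.03158017  0.01263389]
```

View pics/s5c.png

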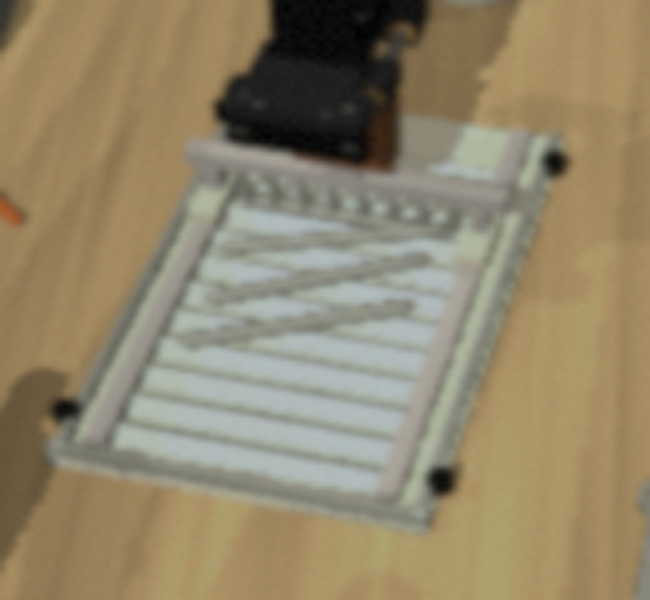

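Request:
arm_command(
  plan=[
    [[0.03,0.16,0],0],
    [[0.06,0.32,0],0],
    [[0.08,0.48,0],0],
    [[0.11,0.64,0],0],
    [[0.14,0.8,0],0],
  ],
)

```text
time: 12.45
position: [0.5706, -0.1407, 0.0948]
tool_rot: [0.059, 0.705, -0.705, -0.059]
ft_force: [-0.5, -1.4, -0.5]
grip_width: 0.0238
```

```bash
python3 look.py s6
```

```text
12.5 [ 0.57060346 -0.14004749  0.09475822] [ 0.51018232 -1.2361248   0.82330864] [-0.36233452  0.03401426  0.02091201]
```

View pics/s6c.png

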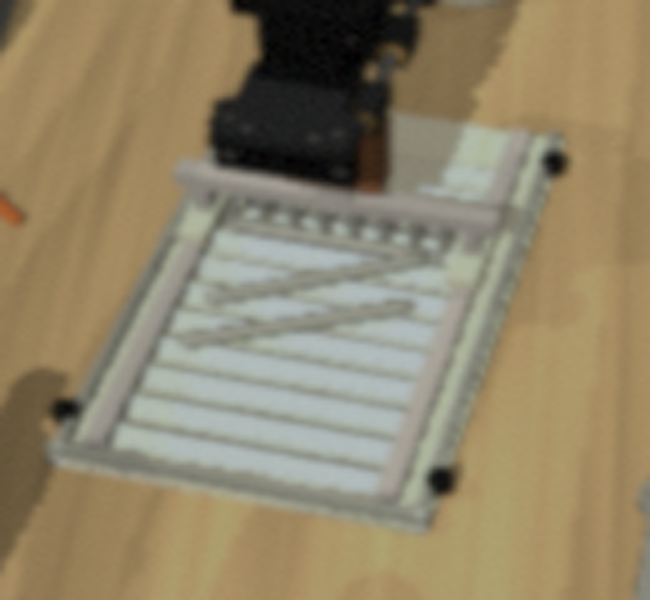

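Request:
arm_command(
  plan=[
    [[0.03,0.16,0],0],
    [[0.06,0.32,-0.01],0],
    [[0.08,0.48,-0.01],0],
    [[0.11,0.64,-0.01],0],
    [[0.14,0.8,-0.01],0],
  ],
)

```text
time: 13.0
position: [0.5741, -0.121, 0.0947]
tool_rot: [-0.059, -0.705, 0.705, 0.059]
ft_force: [-2.2, -3.4, 2.3]
grip_width: 0.0236
```

Request:
arm_command(
  plan=[
    [[0.03,0.16,0],0],
    [[0.06,0.32,0],0],
    [[0.08,0.48,0],0],
    [[0.11,0.64,0],0],
    [[0.14,0.8,0],0],
  ],
)

```text
time: 13.5
position: [0.5777, -0.1009, 0.0946]
tool_rot: [-0.059, -0.705, 0.705, 0.059]
ft_force: [-0.1, -3.1, 2.3]
grip_width: 0.0239
```

```bash
python3 look.py s7
```

```text
13.55 [ 0.57779554 -0.10019627  0.09462824] [-0.34280006 -2.38107162  2.87123477] [-0.52082937  0.16255543 -0.01260854]
```

View pics/s7c.png

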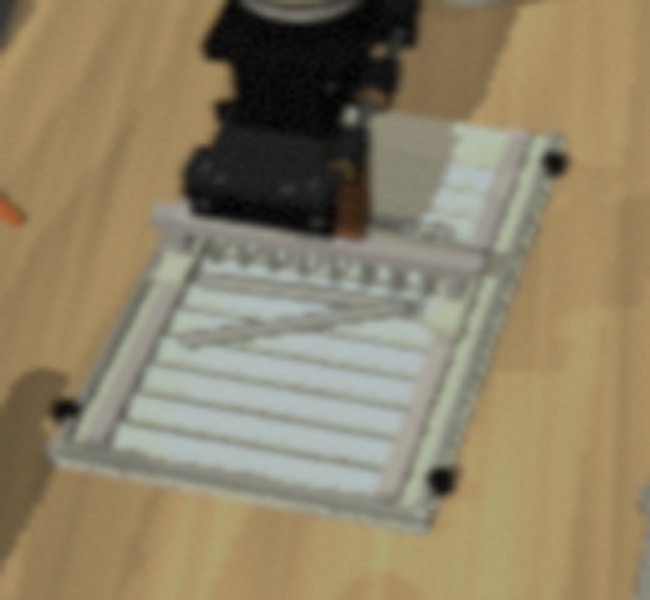

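Request:
arm_command(
  plan=[
    [[0.03,0.16,0],0],
    [[0.06,0.32,0.01],0],
    [[0.08,0.48,0.01],0],
    [[0.11,0.64,0.01],0],
    [[0.14,0.8,0.01],0],
  ],
)

```text
time: 14.05
position: [0.581, -0.0808, 0.0947]
tool_rot: [0.059, 0.705, -0.705, -0.059]
ft_force: [-0.1, -3.1, 1.1]
grip_width: 0.0235
```

Request:
arm_command(
  plan=[
    [[0.03,0.16,0],0],
    [[0.06,0.32,0],0],
    [[0.08,0.48,0],0],
    [[0.11,0.64,0],0],
    [[0.14,0.8,0],0],
  ],
)

```text
time: 14.55
position: [0.5845, -0.0607, 0.0947]
tool_rot: [0.059, 0.705, -0.705, -0.059]
ft_force: [-0.5, -1.8, 0.5]
grip_width: 0.0237
```

```bash
python3 look.py s8
```

```text
14.6 [ 0.58460253 -0.06005253  0.09473065] [-0.82282756 -1.47519284  1.93708805] [-0.42586673  0.12389246 -0.00242607]
```

View pics/s8c.png

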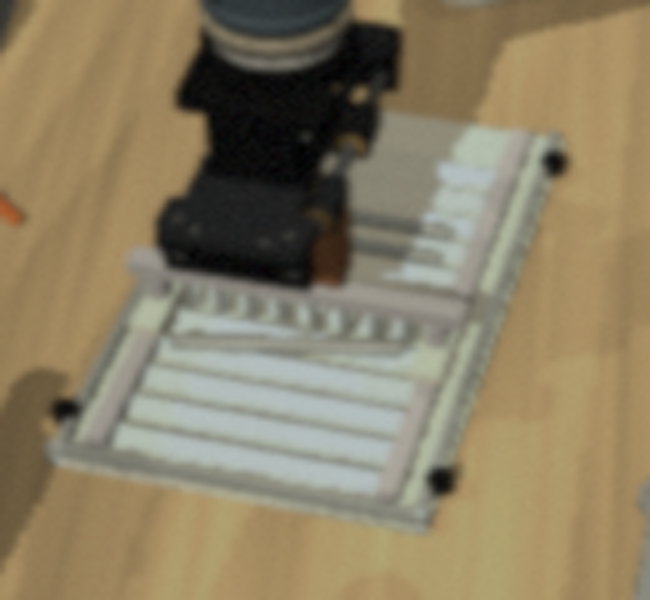

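Request:
arm_command(
  plan=[
    [[0.03,0.16,0],0],
    [[0.06,0.32,0],0],
    [[0.08,0.48,0],0],
    [[0.11,0.64,0],0],
    [[0.14,0.8,0],0],
  ],
)

```text
time: 15.1
position: [0.588, -0.0408, 0.0947]
tool_rot: [0.059, 0.705, -0.705, -0.059]
ft_force: [-1.1, -3.4, 0.2]
grip_width: 0.0234
```

```bash
python3 look.py s9
```

```text
15.15 [ 0.58809666 -0.04011059  0.09474095] [ 0.09482588 -0.86809941  1.1592579 ] [-0.39058931  0.06311778 -0.03373904]
```

View pics/s9c.png

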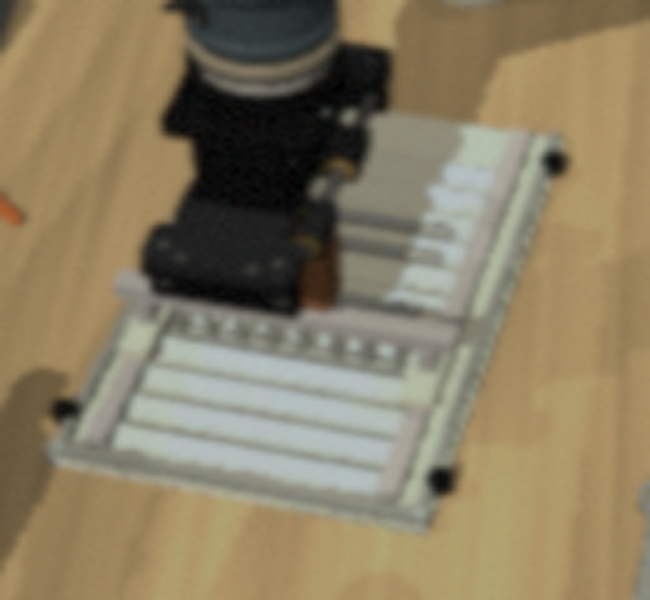

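Request:
arm_command(
  plan=[
    [[0.03,0.16,0],0],
    [[0.06,0.32,0],0],
    [[0.08,0.48,0],0],
    [[0.11,0.64,0],0],
    [[0.14,0.8,0],0],
  ],
)

```text
time: 15.65
position: [0.5915, -0.0208, 0.0948]
tool_rot: [0.059, 0.705, -0.705, -0.059]
ft_force: [-1.1, -0.9, 0.3]
grip_width: 0.0235
```

```bash
python3 look.py s10
```

```text
15.7 [ 0.59162957 -0.02012831  0.09474978] [-0.42421875 -1.42547541  0.56619135] [-0.33095205  0.11299582 -0.01861254]
```

View pics/s10c.png

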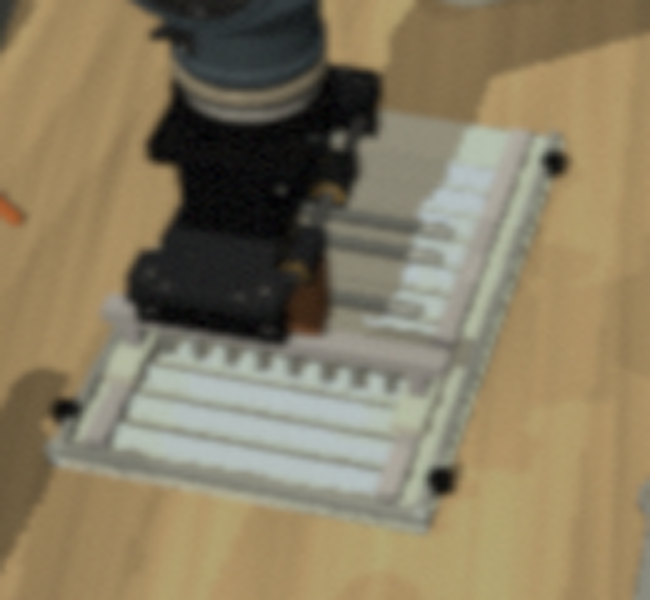

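Three rods are visible behind the rake; the fourth is still under the bar. Continue to the end.

Request:
arm_command(
  plan=[
    [[0.03,0.16,0],0],
    [[0.06,0.32,-0.01],0],
    [[0.08,0.48,-0.01],0],
    [[0.11,0.64,-0.01],0],
    [[0.14,0.8,-0.01],0],
  ],
)

```text
time: 16.2
position: [0.5952, -0.0009, 0.0947]
tool_rot: [-0.059, -0.705, 0.705, 0.059]
ft_force: [-0.8, -1.2, 1.7]
grip_width: 0.0236
```

Request:
arm_command(
  plan=[
    [[0.03,0.16,0],0],
    [[0.06,0.32,0],0],
    [[0.08,0.48,0],0],
    [[0.1,0.6,0],0],
    [[0.1,0.6,0],0],
  ],
)

```text
time: 16.7
position: [0.5977, 0.0145, 0.0946]
tool_rot: [0.059, 0.705, -0.704, -0.059]
ft_force: [-0.2, -0.8, 1.4]
grip_width: 0.0238
```

```bash
python3 look.py s11
```

```text
16.75 [0.59772975 0.0145359  0.09463223] [ 0.02991897 -0.76793372  2.16296073] [-0.20808815  0.08204756 -0.00334751]
```

View pics/s11c.png

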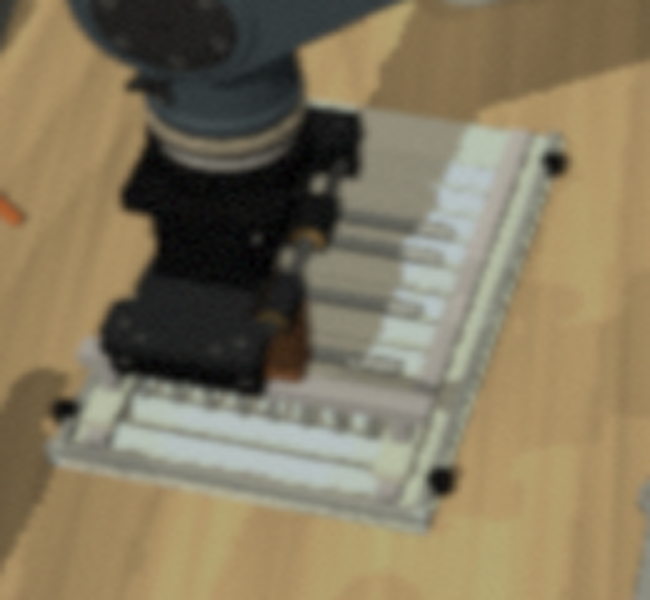

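Request:
arm_command(
  plan=[
    [[0.015,0.08,0],0],
    [[0.03,0.16,0],0],
    [[0.03,0.16,0],0],
    [[0.03,0.16,0.3],0],
    [[0.03,0.16,0.8],0],
  ],
)

```text
time: 17.25
position: [0.5965, 0.0187, 0.1134]
tool_rot: [0.057, 0.705, -0.704, -0.061]
ft_force: [-1.4, 0.2, -4.2]
grip_width: 0.0234
```

Request:
arm_command(
  plan=[
    [[0,0,1],0],
    [[0,0,2],0],
    [[0,0,3],0],
    [[0,0,3],0],
    [[0,0,3],0],
  ],
)

```text
time: 17.75
position: [0.598, 0.0182, 0.1897]
tool_rot: [0.059, 0.705, -0.704, -0.059]
ft_force: [-0.1, 0.6, -4.8]
grip_width: 0.0233
```

Request:
arm_command(
  plan=[
    [[-0.3,1.2,0],0],
    [[-0.6,2.6,0],0],
    [[-1,4.1,0],0],
    [[-1.4,5.6,0],0],
    [[-1.7,7,0],0],
  ],
)

```text
time: 18.25
position: [0.5532, 0.1943, 0.1872]
tool_rot: [-0.057, -0.704, 0.705, 0.061]
ft_force: [1.1, -0.7, -3.1]
grip_width: 0.0239
```

Request:
arm_command(
  plan=[
    [[-0.3,1.4,0],0],
    [[-0.6,2.7,0],0.05],
    [[-0.9,3.7,0],0.05],
    [[-0.94,4,0],0.05],
    [[-0.94,4,0],0.05],
  ],
)

```text
time: 18.75
position: [0.5309, 0.2935, 0.1878]
tool_rot: [-0.055, -0.704, 0.705, 0.058]
ft_force: [0.1, -0.8, -3.9]
grip_width: 0.0241
```

```bash
python3 - <<'E'
from h import *
c=snap('side','s12');c=snap('top','t12')
o=get_obs();print(o['position'],o['ft_force'])
b=cv2.imread('pics/s12.png');a=cv2.imread('pics/t12.png')
cv2.imwrite('pics/s12c.png',np.hstack([cv2.resize(b[140:384,150:300],(369,600)),cv2.resize(a[120:240,210:355],(430,600))]))
E
```

```text
[0.53196402 0.29180385 0.18841047] [ 0.04215763 -0.80148315 -3.90937254]
```

View pics/s12c.png

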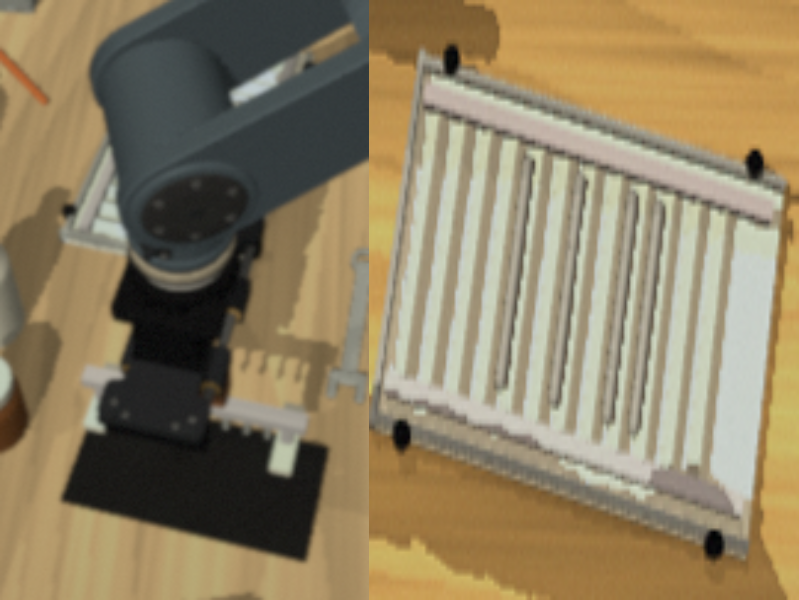

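Request:
arm_command(
  plan=[
    [[0,0.03,-1],0],
    [[0,0.03,-2.2],0],
    [[0,0.03,-3.4],0],
    [[0,0.03,-4.1],0],
    [[0,0.03,-4.2],0],
  ],
)

```text
time: 19.35
position: [0.5308, 0.2912, 0.0817]
tool_rot: [-0.056, -0.704, 0.706, 0.06]
ft_force: [-0.8, -0.1, -3.2]
grip_width: 0.0237
```

Request:
arm_command(
  plan=[
    [[0,0,0],0],
    [[0,0,-0.05],0],
    [[0,0,-0.1],0],
    [[0,0,-0.1],0],
  ],
)

```text
time: 19.75
position: [0.5329, 0.2937, 0.083]
tool_rot: [0.058, 0.705, -0.705, -0.057]
ft_force: [-0.5, -0.0, -4.2]
grip_width: 0.024
```

```bash
python3 - <<'E'
from h import *
c=snap('side','s13');c=snap('top','t13')
o=get_obs();print(o['position'],o['ft_force'])
b=cv2.imread('pics/s13.png');a=cv2.imread('pics/t13.png')
cv2.imwrite('pics/s13c.png',cv2.resize(b[280:380,160:290],(780,600),interpolation=cv2.INTER_CUBIC))
E
```

```text
[0.53261934 0.2937215  0.08273669] [-0.12324911  0.60422124 -3.86661517]
```

View pics/s13c.png

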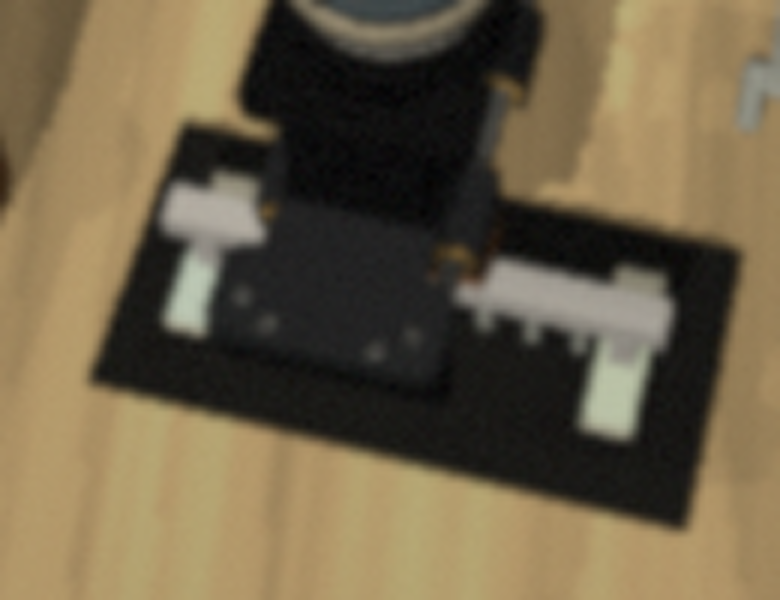

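```bash
python3 - <<'E'
from h import *
S=ld('s13')
f=lambda p:((p[0]+.5)/6-.5+160,(p[1]+.5)/6-.5+280)
P=[(163,330),(207,338),(579,431),(631,441)]
Q=np.array([ray(S,f(p),.0114)[:2] for p in P]);print(Q)
pad=np.array([ray(S,f(p),.006)[:2] for p in [(742,250),(185,122),(90,382),(688,528)]]);c=pad.mean(0);print('pad',c)
d=Q[0]-Q[3];print(np.hypot(*d),np.degrees(np.arctan2(d[1],d[0])))
ey=np.array([.161,.987]);ex=np.array([.987,-.161]);m=(Q[0]+Q[3])/2-.03*ey;print('rake',m,'rel pad',(m-c)@ex,(m-c)@ey)
E
```

```text
[[0.62885823 0.30882336]
 [0.61190635 0.31063072]
 [0.47038249 0.33504286]
 [0.45113808 0.33727393]]
pad [0.53251093 0.29322494]
0.17998301605078337 -9.095098171419327
rake [0.53516815 0.29343864] rel pad 0.0025882706499656986 0.0006387421726472193
```

Request:
arm_command(
  plan=[
    [[-0.06,0.01,-0.05],0],
    [[-0.06,0.01,-0.1],0],
    [[-0.06,0.01,-0.16],0],
    [[-0.06,0.01,-0.16],0],
  ],
)

```text
time: 20.25
position: [0.5306, 0.2938, 0.0777]
tool_rot: [-0.057, -0.705, 0.705, 0.057]
ft_force: [0.6, 1.2, -4.2]
grip_width: 0.0236
```

Request:
arm_command(
  plan=[
    [[0,0,-0.02],0],
    [[0,0,-0.04],0],
    [[0,0,-0.04],0],
  ],
)

```text
time: 20.55
position: [0.5309, 0.2939, 0.0774]
tool_rot: [0.057, 0.705, -0.705, -0.057]
ft_force: [-1.0, 0.8, -0.2]
grip_width: 0.0238
```

Contact made (about 4 N). Release.

Request:
arm_command(
  plan=[
    [[0,0,0],0],
    [[0,0,0],0],
    [[0,0,0],0],
    [[0,0,0],0],
    [[0,0,0],0],
  ],
  fingers=1,
)

```text
time: 21.05
position: [0.531, 0.2938, 0.0771]
tool_rot: [0.057, 0.705, -0.705, -0.057]
ft_force: [-0.2, 0.2, 0.1]
grip_width: 0.0561
```

Request:
arm_command(
  plan=[
    [[0,0,0],0],
    [[0,0,0],0],
    [[0,0,0],0],
    [[0,0,0],0],
    [[0,0,0],0],
  ],
)

```text
time: 21.55
position: [0.5308, 0.2938, 0.0771]
tool_rot: [0.057, 0.705, -0.705, -0.057]
ft_force: [0.5, 0.7, -0.2]
grip_width: 0.0858
```

Lift straight up, then back off toward lower x and −y, high up.

Request:
arm_command(
  plan=[
    [[0,0,0.8],0],
    [[0,0,2.2],0],
    [[0,0,3.8],0],
    [[0,0,5.4],0],
    [[0,0,6],0],
  ],
)

```text
time: 22.05
position: [0.533, 0.2946, 0.2317]
tool_rot: [0.06, 0.706, -0.704, -0.055]
ft_force: [0.3, -0.9, 1.2]
grip_width: 0.087
```

Request:
arm_command(
  plan=[
    [[-0.4,-1.5,0],0],
    [[-0.8,-3,0],0],
    [[-1.2,-4.5,0],0],
    [[-1.6,-6,0],0],
    [[-2,-7.5,0],0],
  ],
)

```text
time: 22.55
position: [0.4802, 0.1051, 0.2272]
tool_rot: [-0.057, -0.705, 0.705, 0.057]
ft_force: [-0.3, -0.7, -0.8]
grip_width: 0.0868
```

Request:
arm_command(
  plan=[
    [[-0.4,-1.5,0],0],
    [[-0.8,-3,0],0],
    [[-1.2,-4.5,0],0],
    [[-1.4,-6,0],0],
    [[-1.6,-7.5,0],0],
  ],
)

```text
time: 23.05
position: [0.4402, -0.0825, 0.2273]
tool_rot: [-0.057, -0.705, 0.705, 0.057]
ft_force: [0.4, 0.3, 0.1]
grip_width: 0.0875
```

Request:
arm_command(
  plan=[
    [[-0.2,-1.5,0],0],
    [[-0.4,-3,0],0],
    [[-0.6,-4.5,0],0],
    [[-0.8,-6,0],0],
    [[-0.8,-6,0],0],
  ],
)

```text
time: 23.55
position: [0.4213, -0.2362, 0.2274]
tool_rot: [-0.06, -0.703, 0.706, 0.058]
ft_force: [0.3, -1.1, 1.3]
grip_width: 0.0869
```

```bash
python3 - <<'E'
from h import *
c=snap('side','s14');c=snap('top','t14')
o=get_obs();print(o['time'],o['position'],o['ft_force'])
b=cv2.imread('pics/s14.png');a=cv2.imread('pics/t14.png')
cv2.imwrite('pics/f1.png',np.hstack([cv2.resize(b[130:384,130:300],(400,598)),cv2.resize(a[120:250,90:200],(400,473)) if 0 else cv2.copyMakeBorder(cv2.resize(a[140:250,90:190],(400,440)),0,158,0,0,0)]))
cv2.imwrite('pics/f2.png',a)
E
```

```text
23.65 [ 0.42039601 -0.23155945  0.22690211] [-0.72312166  0.75849783  0.33797045]
```

View pics/f1.png

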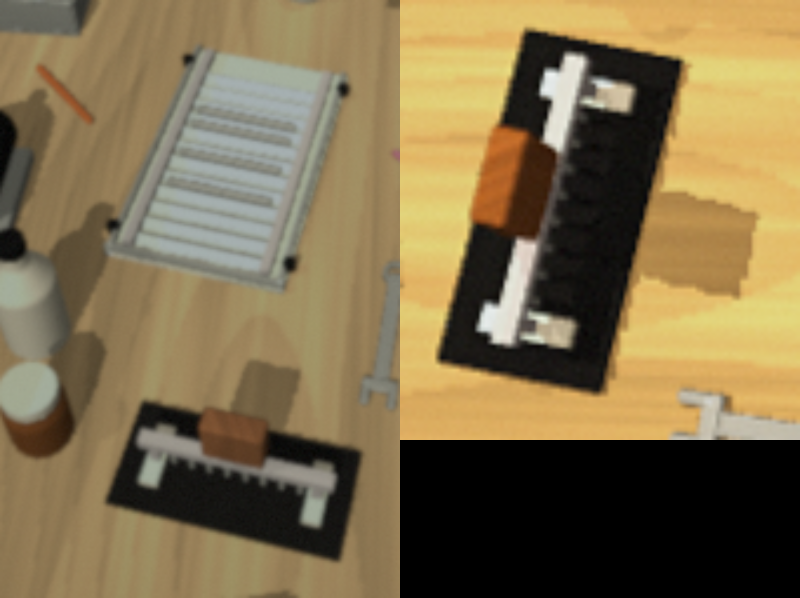

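View pics/f2.png

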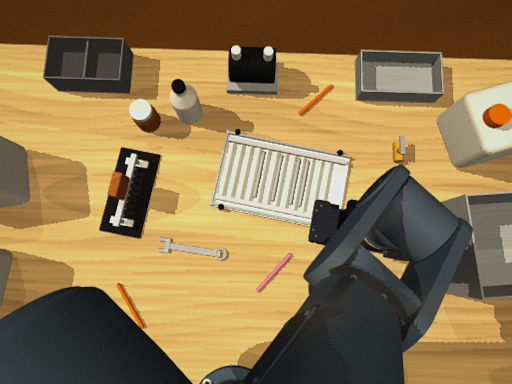

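```bash
python3 - <<'E'
from h import *
b=cv2.imread('pics/s14.png')
cv2.imwrite('pics/f3.png',cv2.resize(b[280:380,160:290],(780,600),interpolation=cv2.INTER_CUBIC))
E
```

```text
(no output)
```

View pics/f3.png

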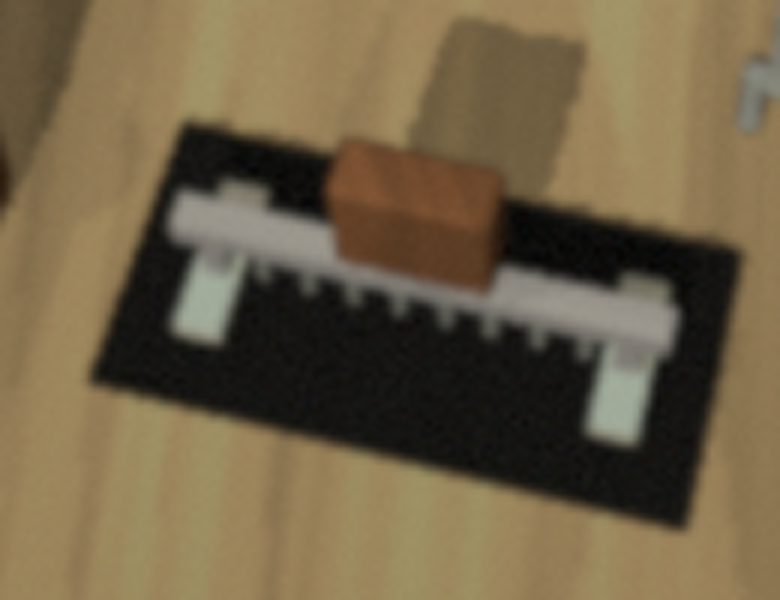

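```bash
python3 - <<'E'
from h import *
S=ld('s14')
f=lambda p:((p[0]+.5)/6-.5+160,(p[1]+.5)/6-.5+280)
c=np.array([ray(S,f(p),.006)[:2] for p in [(742,250),(185,122),(90,382),(688,528)]]).mean(0)
A=ray(S,f((168,338)),.006)[:2];B=ray(S,f((640,446)),.006)[:2]
ey=np.array([.161,.987]);ex=np.array([.987,-.161]);m=(A+B)/2-.03*ey;d=A-B
print((m-c)@ex,(m-c)@ey,np.hypot(*d),np.degrees(np.arctan2(d[1],d[0])))
print(hand_in())
E
```

```text
0.00011869560236593003 0.0004052790679274103 0.18178465471445057 -8.627128311592442
the job is handed in; nothing more can be done
None
```

The task is done and handed in at about 23.7 s of the 72 s allowed. I found the rail tops by touch and combed the tray once from the apron end to about 135 mm along it. I then stood the rake back on its pad, let go and moved the arm clear.

- **Force:** the rake pressed on the rails with roughly 4 to 9 N, read at the end of each move with the rake's weight allowed for. Peaks between those readings were not recorded.
- **Rods:** the last top and side pictures show all four rods lying straight in four separate grooves. I judged this by eye and did not measure the rods' heights.
- **Rake on the pad:** it measures less than 1 mm from the middle. Its bar is about 0.6° off the pad's length, which is within what these pictures can resolve. In that check the runners measured 182 mm across instead of 178 mm, so the pixel picks are good to a few millimetres at best.
- **Other things on the bench:** those visible in the last pictures look unmoved. The cup, the gauge and one orange rod were hidden by the arm in the last top picture, so I could not confirm them; the arm was kept at height around them.

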